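# Slide a loaded solvent carrier into its bench bay and bar it in

### The job

The carrier with two full solvent bottles must stand secured in its bench bay. Push it with the fingertips low near its base, so that it slides and does not tip, fully home against the rear rail of the bay; then push the yellow swing bar round until it is fully closed in front of the carrier. Lift nothing, keep off the bottles and the carrying bow, and leave the mouse, the beaker and the roll of tape where they are.

Things in the scene. Friction and masses are not known exactly. Their poses are not given: they have to be found in the camera images.
- carrier: Loose top-heavy carrier, 0.6-1 kg: blue tub 90 (own x) x 180 mm (own y), upright walls 70 mm high, two amber bottles fixed in it (centres own y +45 and -45, 191 mm high), steel bow between them (226 mm high). Origin: centre of underside; +x is its back, to go into the bay, -x faces the robot. Slides at 0.5 to 0.7 of its weight; a push higher than 60 to 90 mm tips it.
- bay: Fixed aluminium fence, 30 mm high, 6 mm thick, on three sides, open to the robot (own -x). Origin, on the bench: where the carrier's origin lies when home, axes alike. Rear rail's inner face at own x +45 mm; side rails' inner faces at own y +95 and -95 mm from own x -46 to +46; nearer, they flare out 20 degrees as a lead-in, to own x -82 mm (13 mm wider each side).
- swing_bar (a joint): Angle (rad) of the yellow bar about its upright pivot at the bay's right front corner. 0 = closed, at its stop: bar along bay +y, in front of the carrier, 8 mm clear of it when home. Positive = open, up to 2.6: it points along (-sin q, cos q) in bay x, y, so past 1.57 it points outward. Stiff hinge (0.06 N m), stays where left; cannot close unless the carrier is home.
- bar_pivot (a point): Axis of the swing bar at its mid-height, 43 mm above the bench (bay x -58, y -118 mm). The bar is 10 mm thick, 16 mm high (35 to 51 mm above the bench); its hub and post are 22 mm in diameter, the post's foot 26 mm.
- bar_end (a point): Centre of the round black rubber end (17 mm diameter) of the swing bar, 43 mm above the bench, 122 mm from the pivot.
- bottle_left: Amber bottle fixed in the carrier, 69 mm diameter, 186 mm high; origin at the centre of its underside. Not to be touched.
- bottle_right: The same, on the carrier's other side. Not to be touched.
- mouse: Black computer mouse, 110 x 57 x 38 mm, left of the work; origin at the centre of its underside. Bystander.
- beaker: Empty 50 ml beaker, 46 mm diameter, 60 mm high, further right near the bench's front edge; origin at the centre of its underside. Bystander.
- tape: Roll of black tape lying flat, 64 mm diameter, 19 mm high, right of the work near the bench's front edge; origin at the centre of its underside. Bystander.

How it is judged (in metres and radians):
On the way, in this order (a step that is already met when the one before it is completed fails the run):
1. the carrier stands home in the bay (x of carrier in the frame of bay above -0.006 m and y of carrier in the frame of bay between -0.007 and 0.007 m and angle between carrier's own z axis and vertical below 0.04 rad), for 0.2 s.
2. the swing bar is closed in front of it (value of joint swing_bar below 0.1 rad), for 0.2 s.
At the end, for the whole second after the job is handed in: The carrier stands upright on the bench between the rails, within 6 mm of the rear rail and at rest, and the swing bar is closed in front of it (within 0.1 rad of its stop) (all of step 1 and height (world z) of carrier below 0.005 m and linear speed of carrier below 0.01 m/s and value of joint swing_bar below 0.1 rad); the robot touches nothing.
It fails at once if the carrier is tipped (more than about 7 degrees) (angle between carrier's own z axis and vertical above 0.12 rad).
It fails at once if the carrier is lifted off the bench (height (world z) of carrier above 0.012 m).
It fails at once if the carrier is pushed high up instead of near its base (contact force between the fingers and carrier above 1 N and height (world z) of the grasp point above 0.09 m).
It fails at once if a bottle is touched, or the carrier or its bow is pushed with the arm or the gripper's body instead of the fingers (contact force between the arm and carrier above 2 N or contact force between the fingers and bottle_left above 1 N or contact force between the fingers and bottle_right above 1 N).
It fails at once if the mouse, the beaker or the tape is disturbed (distance of any of mouse, beaker, tape from where it was at the start of the episode above 0.02 m).
It also fails if it takes over 69 s, if anything falls off the work surface, if the arm or the gripper's body presses on something with over 40 N, if the wrist force passes 120 N, or if a joint passes its speed limit or range.

### The arm

A 6-joint arm with a two-finger parallel gripper is mounted at the origin on a cart in front of the work surface, level with it; the furniture and walls round the work are solid. World frame = base frame: x ahead of the robot, y to its left, z up, the work surface at z = 0. Lengths are in mm, angles in degrees, forces in N, time in s.
With the tool pointing down it reaches from about 300 to 750 mm from the base axis. Payload 8.5 kg.
Tool frame: the origin (TCP) lies at the very end of the fingers, on their centre line; the grasp point (between the pads) lies bot.hold_point_z behind it (bot.hold_point_z is the distance from the TCP to the grasp point, in mm); z points along the fingers, y is the line along which they close (so a half turn about z gives the same grasp; the last joint's range is limited). The gripper opens to 88 mm and grips with 3 to 60 N. Pads are 18 mm wide; open, the fingers measure 123 mm over their backs; the gripper's body (75 mm by 187 mm) begins 45 mm behind the grasp point.
Start: joints at [-75.476, 21.807, 74.336, -0, 83.858, -12.336], TCP at [248.49, -490.645, 238.748] pointing down, gripper open.
Joint ranges: [-178.18, 178.18], [-50.72, 133.34], [12.68, 142.11], [-81.47, 261.47], [9.98, 163.14], [-165.26, 165.26]. Speed limits (degrees/s): [136.94, 136.94, 180, 180, 180, 180].

### API

Orientations are given as a 3x3 rotation matrix whose columns are the frame's x, y, z axes.
In Python, from cell import bot, camera, camera_params gives the robot as it stands.
- The arm moves only by the tool carry_out, never from a script. Its arguments are lists of equal length, an entry for each row: "xyz": the shift along the tool's x, y, z in cm, a list of three; "angular": the turn, a rotation vector about the tool's x, y, z in rad, a list of three. In form: {"xyz": [[dx, dy, dz], ...], "angular": [[rx, ry, rz], ...]}. A call has 1 to 5 rows; each row is the pose to reach, as a shift and turn from the pose commanded when the call began, along the tool's axes at that moment; what a row does not reach only later rows make up. A row lasts 1/10 s, in which the tool goes at most 50 mm and 8.59 degrees, less where a joint would pass 70% of its speed; a pose out of reach is approached as far as the arm can. A call with a gripper value outside its range is refused whole. "jaw" is the finger opening in cm, from 0 to 8.81, set as the call begins (left out, the last holds). The fingers move at their own pace and stop on an object; the grip force is fixed at half the most. Time passes only in rows, so rows that repeat a pose let the fingers close. It gives the time, the measured TCP pose, the force, the opening and the grip force at its end, in the units of the state.
- bot.read_state(): the state, without advancing time (a new reading comes with each control period).
- camera(name): name is "scene" or "top" or "wrist"; returns (picture, depth): 400x640x3 uint8, red, green, blue; 400x640 float32, mm along the optical axis (not along the pixel's ray), 0 where there is no reading.
- camera_params(name): a dict with "mtx" (3x3 intrinsics, pixels), "R" (3x3) and "t" (3): a world point X has camera coordinates R X + t; the wrist camera has in their place "hand_eye" (4x4, takes a point from camera to tool coordinates, whose origin is the TCP and whose axes are the flange's). Camera axes: x right, y down, z forward; pixel columns grow to the right and rows downward; lengths in mm; the calibration is good to about 2 mm. A picture is of the moment at which its call begins: read the wrist's pose just before it. camera_params takes no time and is no camera call.
- bot.close_job(): hands the job in; it is judged then, once.
The state is a dict: "clock": time; "qpos": joint angles; "qd": joint speeds; "effort": joint torques, N m; "tcp_pos": TCP position; "ee_rot": TCP orientation; "ft_force": force on the tool from outside, world axes, zero at the start; "torque": the same for the moment, N m; "opening": finger opening in mm; "grip_force": force on a finger pad.
Only numpy, scipy, OpenCV 4.12 (cv2) and the standard library are available. Lean on these libraries where they do the work, as an engineer would, in place of code of your own. Each camera call takes 0.05 s, during which the arm holds its last target. There are 200 camera calls.

## Working session

There is one attempt and no reset: what is moved stays moved. The work goes in short steps, Python scripts to look and compute and a tool call to move; the robot and the scene stay as the last step left them, time stands still between calls to the robot, and variables do not carry over. Pictures are saved under pics/ and viewed, at most 10 in all, crops included, and the job is handed in when it is done.

Besides the shell and the picture viewer there is one more tool, called after ">>>" in YAML: its name, and indented under it one key for each argument. carry_out: Moves the arm, as the interface text tells. Its arguments: {"type":"object","properties":{"xyz":{"type":"array"},"angular":{"type":"array"},"jaw":{"type":"number"}},"required":["xyz","angular"]}

```bash
mkdir -p pics; ls; python3 - <<'E'
from cell import bot,camera,camera_params
import cv2,numpy as np
s=bot.read_state();print(s['clock'],s['tcp_pos'],s['ee_rot'],s['ft_force'],bot.hold_point_z)
for n in ['top','scene']:
    im,d=camera(n);cv2.imwrite(f'pics/{n}0.png',im[...,::-1]);np.savez(f'{n}0.npz',im=im,d=d)
    p=camera_params(n);print(n,p)
E
```

```text
pics
0.0 [ 248.42818194 -490.38541819  238.12504516] [[ 8.92100718e-01  4.51836443e-01 -3.69520340e-04]
 [ 4.51836480e-01 -8.92099610e-01  1.44251664e-03]
 [ 3.22132635e-04 -1.45383290e-03 -9.99998891e-01]] [-1.2307173   0.09748392 -0.27768079] 18.700000000000003
top {'mtx': array([[388.4489831 ,   0.        , 324.17165023],
       [  0.        , 388.4489831 , 194.94849436],
       [  0.        ,   0.        ,   1.        ]]), 'R': array([[ 0.00736491, -0.99991435,  0.01081879],
       [-0.99671812, -0.00821271, -0.08053285],
       [ 0.0806148 , -0.01019016, -0.99669324]]), 't': array([ -65.92299199,  544.54654765, 1153.15641967])}
scene {'mtx': array([[476.15707478,   0.        , 321.22696204],
       [  0.        , 476.15707478, 202.14106439],
       [  0.        ,   0.        ,   1.        ]]), 'R': array([[-0.49927252, -0.86644167,  0.00240503],
       [-0.49025174,  0.28020851, -0.82530989],
       [ 0.71440897, -0.41323362, -0.56467495]]), 't': array([216.43394063, 313.93246729, 989.62657858])}
```

View pics/top0.png

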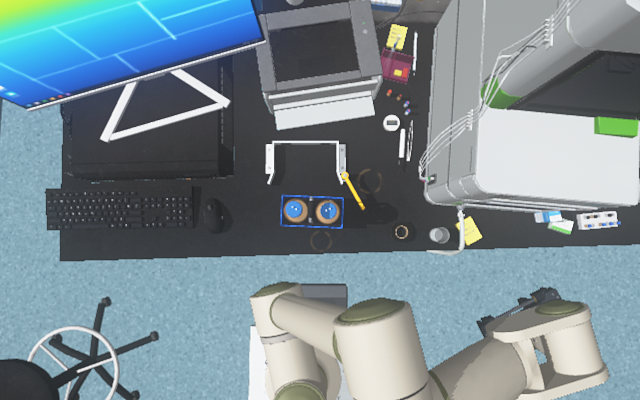

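View pics/scene0.png

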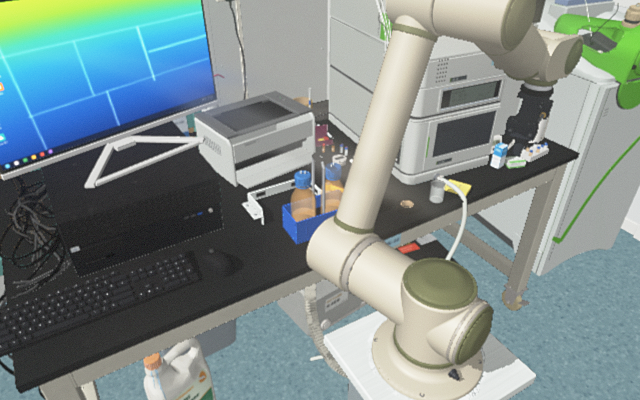

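The top view shows the bay as a grey U (cols 268–345, rows 142–184). The blue carrier is in front of it (282–343, 195–227), and the yellow bar runs from (345,175) to (363,208). The mouse is at (212,214), the tape at (401,232) and the beaker at (438,235). The scene view confirms this layout, and shows the arm partly covering it.

```bash
cat > h.py <<'E'
import cv2,numpy as np
from cell import bot,camera,camera_params
def ray(uv,z,n='top'):
    p=camera_params(n);K,R,t=p['mtx'],p['R'],p['t']
    uv=np.atleast_2d(np.asarray(uv,float));d=np.c_[uv,np.ones(len(uv))]@np.linalg.inv(K).T@R
    c=-R.T@t;return (c+d*((z-c[2])/d[:,2])[:,None])[:,:2]
def pix(X,n='top'):
    p=camera_params(n);q=p['mtx']@(p['R']@np.asarray(X,float)+p['t']);return q[:2]/q[2]
def big(m):
    c=max(cv2.findContours(m.astype(np.uint8),cv2.RETR_EXTERNAL,cv2.CHAIN_APPROX_NONE)[0],key=cv2.contourArea)
    return c.reshape(-1,2)
E
python3 - <<'E'
from h import *
f=np.load('top0.npz');im,d=f['im'],f['d']
hsv=cv2.cvtColor(im,cv2.COLOR_RGB2HSV);H,S,V=[hsv[...,i].astype(int) for i in range(3)]
roi=np.zeros(H.shape,bool);roi[135:245,255:375]=1
blue=roi&(abs(H-112)<12)&(S>150)&(V>60); yel=roi&(abs(H-24)<8)&(S>150)&(V>120)
c=big(blue);r=cv2.minAreaRect(c.astype(np.float32));print('blue px',r)
P=ray(cv2.boxPoints(r),70);print('rim',P,P.mean(0),[np.linalg.norm(P[i]-P[i-1]) for i in range(4)])
c=big(yel);P=ray(c,51);r=cv2.minAreaRect(P.astype(np.float32));print('bar',r,cv2.boxPoints(r))
u,v=401,232;print('tape',ray([[401,232]],19),'beaker',ray([[438,235]],60),'mouse',ray([[212,214]],38))
cv2.imwrite('pics/crop.png',cv2.resize(im[135:245,255:375,::-1],None,fx=5,fy=5,interpolation=cv2.INTER_NEAREST))
E
```

```text
blue px ((293.5, 209.0), (14.0, 15.0), 90.0)
rim [[519.79283097  49.19627169]
 [520.14192519   5.78931669]
 [479.63449298   5.29644771]
 [479.30329676  48.5778876 ]] [499.71813647  27.21498092] [np.float64(40.49425612637834), np.float64(43.40835874797308), np.float64(40.510430566326875), np.float64(43.28270705017239)]
bar ((554.7489624023438, -145.21185302734375), (121.76252746582031, 21.31512451171875), 26.6180477142334) [[ 495.5453  -162.96114]
 [ 505.09534 -182.01714]
 [ 613.95264 -127.46257]
 [ 604.4026  -108.40657]]
tape [[ 435.04519263 -294.39689741]] beaker [[ 427.65239473 -393.82528482]] mouse [[484.37453294 270.61592375]]
```

View pics/crop.png

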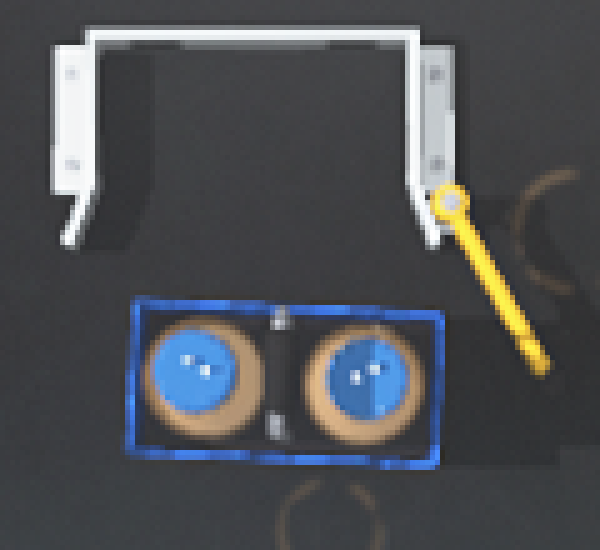

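The crop (5x, offset 255,135) shows the bay's top edges: rear from (88,30) to (418,30), and side rails ending at rows 242–245. The yellow hub is at (451,202) and the bar end at (541,366). The tub rim corners are (135,298), (443,312), (438,467) and (127,452).

```bash
python3 - <<'E'
from h import *
f=np.load('top0.npz');im,d=f['im'],f['d']
hsv=cv2.cvtColor(im,cv2.COLOR_RGB2HSV);H,S,V=[hsv[...,i].astype(int) for i in range(3)]
roi=np.zeros(H.shape,bool);roi[190:235,270:350]=1
blue=roi&(abs(H-112)<12)&(S>120)&(V>50)
ys,xs=np.nonzero(blue);r=cv2.minAreaRect(np.c_[xs,ys].astype(np.float32));print(r)
P=ray(cv2.boxPoints(r),70);print('rim',P.round(1),P.mean(0),[np.linalg.norm(P[i]-P[i-1]).round(1) for i in range(4)])
e=P-np.roll(P,1,0);l=max(e,key=lambda v:np.hypot(*v));print('ang of y axis',np.degrees(np.arctan2(-l[0],l[1])))
# bay: outer rear edge per column by subpixel threshold crossing; side inner/outer by rows
g=cv2.cvtColor(im,cv2.COLOR_RGB2GRAY).astype(float)
def cross(a,t=150):
    i=np.nonzero(a>t)[0][0];return i-1+(t-a[i-1])/(a[i]-a[i-1])
rear=np.array([[u,134+cross(g[134:160,u])] for u in range(276,336,3)])
R_=ray(rear,30);k=np.polyfit(R_[:,1],R_[:,0],1);print('rear outer: x=',k,'yaw',np.degrees(np.arctan(-k[0])))
L=np.array([[cross(g[v,274-0:290][::-1]) ,v] for v in range(148,168,3)]);L[:,0]=289-L[:,0]
Rr=np.array([[325+cross(g[v,325:345]),v] for v in range(148,168,3)])
a=ray(L,30);b=ray(Rr,30);print('L inner',a.round(1),'\nR inner',b.round(1))
px=lambda p:[p[0]/5+255-.5,p[1]/5+135-.5]
print('hub',ray(px((451,202)),51),'end',ray(px((541,366)),51))
E
```

```text
((311.5346374511719, 211.16810607910156), (63.19516372680664, 32.01388931274414), 2.385944128036499)
rim [[ 450.8   67.4]
 [ 543.3   65.1]
 [ 537.2 -118.1]
 [ 444.6 -114.6]] [493.97788641 -25.04296577] [np.float64(182.1), np.float64(92.5), np.float64(183.3), np.float64(92.6)]
ang of y axis 178.0776246832666
rear outer: x= [-9.88612896e-03  7.10786629e+02] yaw 0.5664150124671595Traceback (most recent call last):
  File "<stdin>", line 15, in <module>
  File "<stdin>", line 12, in cross
IndexError: index 0 is out of bounds for axis 0 with size 0
```

```bash
python3 - <<'E'
from h import *
f=np.load('top0.npz');im=f['im']
g=cv2.cvtColor(im,cv2.COLOR_RGB2GRAY).astype(int)
print(g[150,264:284]);print(g[160,264:284]);print(g[150,330:350]);print(g[160,330:350])
print(g[136:150,300]); print(g[176:188,264:275]);print(g[176:188,338:346])
px=lambda p:[p[0]/5+255-.5,p[1]/5+135-.5]
print('hub',ray(px((451,202)),51),'end',ray(px((541,366)),51))
for z in (30,):
  print('flare tips',ray([px((68,242)),px((433,245))],z),'side tops at crop', ray([px((92,100)),px((413,100)),px((92,180)),px((413,180))],z))
E
```

```text
[ 58 113 225 247 227 224 233 245 248 243  91  49  56  57  57  58  60  59
  59  59]
[ 57 112 225 249 245 244 244 245 249 246  83  48  56  56  56  56  56  56
  57  56]
[ 68  70  69  68  66  57 185 253 242 165 187 147 161 176 192 143  51  57
  61  68]
[ 65  65  65  66  64  55 156 247 244 162 200 201 202 200 217 215  43  55
  60  64]
[ 69  69  69  61 125 247 234 125 102  69  69  68  69  67]
[[ 60  60  61  58  52 126 238 252 144 100  51]
 [ 61  60  60  57  48 182 255 243 109  94  47]
 [ 60  60  59  56  61 202 254 192 103  73  48]
 [ 58  60  58  51 127 237 249 123  94  52  51]
 [ 59  61  54  63 187 253 229 103  72  49  52]
 [ 60  58  54 128 238 250 158 101  50  50  52]
 [ 61  61  53 196 255 246 106  94  48  51  52]
 [ 63  60  53 163 246 217  98  73  48  52  52]
 [ 60  60  57  68 107 126  89  52  50  50  51]
 [ 59  60  60  58  57  66  67  55  56  56  58]
 [ 60  59  60  59  60  57  60  61  60  60  59]
 [ 59  60  59  60  62  60  61  62  60  61  61]]
[[223 251 240 201 228 228 215 202]
 [165 245 244 189 215 225 223 220]
 [123 236 252 225 161 202 209 215]
 [ 95 212 253 242 132 133 158 205]
 [ 70 145 238 250 223 176 181 210]
 [ 54  85 224 255 249 141 147 151]
 [ 58  71 203 255 252  71  38  50]
 [ 57  57 157 241 212  77  45  43]
 [ 62  55 107 156 108  50  50  49]
 [ 61  60  61  68  64  54  56  56]
 [ 62  61  58  57  59  60  61  61]
 [ 63  61  62  60  60  58  59  59]]
hub [[ 602.88381    -121.83005738]] end [[ 505.9556156  -175.21674614]]
flare tips [[ 579.40479187  107.40150026]
 [ 579.47070441 -112.3767046 ]] side tops at crop [[ 665.99270275   94.53321773]
 [ 667.8171242   -99.89838293]
 [ 617.15438332   93.65497431]
 [ 618.88460476 -100.12757714]]
```

```bash
python3 - <<'E'
from h import *
f=np.load('top0.npz');d=f['d']
p=camera_params('top');K,R,t=p['mtx'],p['R'],p['t']
v,u=np.mgrid[0:400,0:640]
C=np.stack([(u-K[0,2])/K[0,0]*d,(v-K[1,2])/K[1,1]*d,d],-1).reshape(-1,3)
W=((C-t)@R)[d.ravel()>0]
for x0 in range(360,640,40):
  row=[]
  for y0 in range(-640,120,40):
    m=(W[:,0]>=x0)&(W[:,0]<x0+40)&(W[:,1]>=y0)&(W[:,1]<y0+40);row.append(int(W[m,2].max()) if m.any() else -999)
  print(x0,row)
p=[ray([[273.8,155]],30),ray([[335.5,155]],30)];print(p)
E
```

```text
360 [6, 5, 5, 19, 20, 8, 5, 7, 6, 6, 7, 6, 6, 7, 6, 7, 5, 6, 6]
400 [6, 7, 18, 30, 32, 64, 65, 23, 25, 26, 7, 8, 6, 7, 6, 7, 6, 7, 5]
440 [7, 6, 16, 32, 36, 63, 64, 24, 25, 26, 7, 6, 8, 186, 187, 229, 186, 123, 6]
480 [417, 419, 416, 416, 415, 407, 8, 8, 7, 6, 6, 57, 6, 190, 197, 230, 195, 129, 6]
520 [417, 418, 416, 418, 417, 417, 416, 7, 6, 6, 7, 56, 55, 122, 124, 218, 133, 77, 7]
560 [418, 417, 417, 417, 416, 417, 416, 146, 7, 6, 8, 8, 58, 56, 7, 7, 7, 8, 36]
600 [430, 418, 416, 418, 417, 417, 417, 266, 177, 7, 6, 6, 59, 61, 9, 7, 6, 7, 35]
[array([[664.48703956,  91.78514641]]), array([[666.23753501, -95.05187909]])]
```

```bash
cat >> h.py <<'E'
from scipy.spatial.transform import Rotation as Ro
B=np.array([659.7,-2.3]);BY=.57
def Rt(yaw,tilt):  # tool x forward at yaw, tilted body back by tilt
    return (Ro.from_euler('z',yaw,degrees=True)*Ro.from_matrix([[1,0,0],[0,-1,0],[0,0,-1]])*Ro.from_euler('y',-tilt,degrees=True)).as_matrix()
def plan(pos,yaw=BY,tilt=30):
    s=bot.read_state();R0=np.array(s['ee_rot']);Rd=Rt(yaw,tilt)
    print(pos,'xyz cm',(R0.T@(np.array(pos)-s['tcp_pos'])/10).round(2),'rot',Ro.from_matrix(R0.T@Rd).as_rotvec().round(3))
E
python3 - <<'E'
from h import *
print(Rt(BY,30).round(3))
plan([330,-270,240]);plan([350,-25,240])
E
```

```text
[[ 0.866  0.01  -0.5  ]
 [ 0.009 -1.    -0.005]
 [-0.5    0.    -0.866]]
[330, -270, 240] xyz cm [ 17.24 -15.98  -0.15] rot [ 0.119 -0.514  0.449]
[350, -25, 240] xyz cm [ 30.09 -36.93  -0.13] rot [ 0.119 -0.514  0.449]
```

```bash
sed -i "s/'y',-tilt/'y',tilt/" h.py; python3 - <<'E'
from h import *
print(Rt(BY,30).round(3))
plan([330,-270,240]);plan([350,-25,240])
E
```

```text
[[ 0.866  0.01   0.5  ]
 [ 0.009 -1.     0.005]
 [ 0.5   -0.    -0.866]]
[330, -270, 240] xyz cm [ 17.24 -15.98  -0.15] rot [-0.121  0.514  0.448]
[350, -25, 240] xyz cm [ 30.09 -36.93  -0.13] rot [-0.121  0.514  0.448]
```

>>> carry_out:
  xyz:
    - [3.4,-3.2,0]
    - [6.9,-6.4,0]
    - [10.3,-9.6,0]
    - [13.8,-12.8,0]
    - [17.2,-16,0]
  angular:
    - [0,0,0.09]
    - [0,0,0.18]
    - [0,0,0.27]
    - [0,0,0.36]
    - [0,0,0.45]

```text
clock: 0.6
tcp_pos: [329.8, -268.2, 238.6]
ee_rot: [[1.0, 0.015, -0.0], [0.015, -1.0, 0.0], [-0.0, -0.0, -1.0]]
ft_force: [0.4, 0.0, 0.6]
opening: 88.3
grip_force: 0.0
```

```bash
python3 - <<'E'
from h import *
print(bot.read_state()['tcp_pos']);plan([350,-25,240])
E
```

```text
[ 329.81333715 -268.24764562  238.55488823]
[350, -25, 240] xyz cm [  2.37 -24.29  -0.13] rot [-0.002  0.524  0.004]
```

>>> carry_out:
  xyz:
    - [0.4,-4.9,0]
    - [0.9,-9.7,0]
    - [1.4,-14.6,0]
    - [1.9,-19.4,0]
    - [2.4,-24.3,0]
  angular:
    - [0,0.1,0]
    - [0,0.21,0]
    - [0,0.31,0]
    - [0,0.42,0]
    - [0,0.524,0.004]

```text
clock: 1.1
tcp_pos: [348.6, -25.3, 238.8]
ee_rot: [[0.863, 0.013, 0.504], [0.01, -1.0, 0.008], [0.504, -0.001, -0.863]]
ft_force: [1.5, 0.5, 0.0]
opening: 88.1
grip_force: 0.0
```

```bash
python3 - <<'E'
from h import *
print(bot.read_state()['qpos'])
plan([385,-24,60]);plan([425,-24,25])
E
```

```text
[-38.60712785 -12.38813331 119.17385014  24.18320763  51.53779193
  39.12663719]
[385, -24, 60] xyz cm [-5.87 -0.06 17.28] rot [-0.003 -0.005  0.002]
[425, -24, 25] xyz cm [-4.19 -0.   22.32] rot [-0.003 -0.005  0.002]
```

>>> carry_out:
  xyz:
    - [-1.5,0,4.4]
    - [-3,0,8.7]
    - [-4.5,0,13]
    - [-5.9,0,17.3]
    - [-5.9,0,17.3]
  angular:
    - [0,0,0]
    - [0,0,0]
    - [0,0,0]
    - [0,0,0]
    - [0,0,0]

```text
clock: 1.6
tcp_pos: [387.2, -22.1, 86.1]
ee_rot: [[0.852, 0.028, 0.524], [0.015, -0.999, 0.029], [0.524, -0.017, -0.851]]
ft_force: [1.0, 0.4, 0.4]
opening: 88.2
grip_force: 0.0
```

```bash
python3 - <<'E'
from h import *
print(bot.read_state()['qpos'])
plan([425,-24,25]);plan([436,-24,25])
im,d=camera('wrist');cv2.imwrite('pics/w1.png',im[...,::-1])
E
```

```text
[-33.63425126  14.08857947 133.84815452  72.96104724  19.19701575
 -12.69778939]
[425, -24, 25] xyz cm [0.01 0.4  7.18] rot [-0.024 -0.028  0.007]
[436, -24, 25] xyz cm [0.94 0.44 7.75] rot [-0.024 -0.028  0.007]
```

View pics/w1.png

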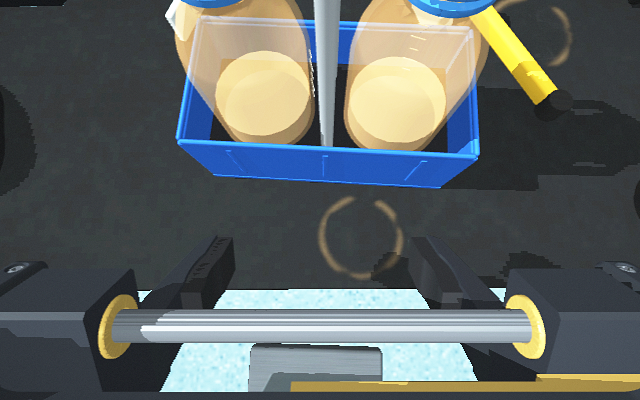

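The wrist view shows the tub front face ahead, with its lower edge from (215,177) to (440,187). Both open fingers, at columns 210 and 430, line up within its width. The yellow bar with its black end at (555,102) is off to the right.

>>> carry_out:
  xyz:
    - [0,0.1,1.8]
    - [0,0.2,3.6]
    - [0,0.3,5.4]
    - [0,0.4,7.2]
    - [0,0.4,7.2]
  angular:
    - [0,0,0]
    - [0,-0.01,0]
    - [-0.02,-0.02,0]
    - [-0.02,-0.03,0.01]
    - [-0.02,-0.03,0.01]

```text
clock: 2.15
tcp_pos: [426.2, -23.9, 25.4]
ee_rot: [[0.866, 0.01, 0.499], [0.006, -1.0, 0.01], [0.499, -0.006, -0.866]]
ft_force: [0.4, -0.2, 0.1]
opening: 87.9
grip_force: 0.0
```

```bash
python3 - <<'E'
from h import *
print(bot.read_state()['qpos'])
plan([425,-24,25]);plan([438,-24,25])
E
```

```text
[-27.88622267  27.52022155 131.33204238 111.32328169  15.09411171
 -47.03526062]
[425, -24, 25] xyz cm [-0.12  0.01 -0.02] rot [-0.005  0.001 -0.003]
[438, -24, 25] xyz cm [1.   0.02 0.63] rot [-0.005  0.001 -0.003]
```

>>> carry_out:
  xyz:
    - [0.43,0,0.25]
    - [0.87,0,0.5]
    - [1.22,0,0.7]
    - [1.56,0,0.9]
    - [1.73,0,1.0]
  angular:
    - [0,0,0]
    - [0,0,0]
    - [0,0,0]
    - [0,0,0]
    - [0,0,0]

```text
clock: 2.65
tcp_pos: [444.5, -23.9, 26.8]
ee_rot: [[0.866, 0.009, 0.499], [0.006, -1.0, 0.008], [0.499, -0.004, -0.866]]
ft_force: [-6.4, -1.8, 1.4]
opening: 87.8
grip_force: 2.9
```

```bash
cat >> h.py <<'E'
def carrier(name=None):
    im,d=camera('top')
    if name: cv2.imwrite('pics/'+name,cv2.resize(im[130:250,240:390,::-1],None,fx=5,fy=5))
    hsv=cv2.cvtColor(im,cv2.COLOR_RGB2HSV);H,S,V=[hsv[...,i].astype(int) for i in range(3)]
    roi=np.zeros(H.shape,bool);roi[140:235,268:352]=1
    m=roi&(abs(H-112)<12)&(S>120)&(V>50);ys,xs=np.nonzero(m)
    P=ray(np.c_[xs,ys],70).astype(np.float32);r=cv2.minAreaRect(P);Q=cv2.boxPoints(r)
    e=Q-np.roll(Q,1,0);l=max(e,key=lambda v:np.hypot(*v));l=l*np.sign(l[1]);yaw=np.degrees(np.arctan2(-l[0],l[1]))
    dlt=np.array(r[0])-B;c,s=np.cos(np.radians(BY)),np.sin(np.radians(BY))
    print('carrier',np.round(r[0],1),np.round(r[1],1),'yaw',yaw.round(2),'in bay',np.round([c*dlt[0]+s*dlt[1],-s*dlt[0]+c*dlt[1]],1))
E
python3 - <<'E'
from h import *
carrier('c1.png');s=bot.read_state();print(s['tcp_pos'],s['ft_force'])
E
```

```text
carrier [498.7 -23.4] [ 89.8 179.9] yaw 0.47 in bay [-161.2  -19.5]
[444.74122927 -23.87792674  26.76059399] [-5.39061712 -0.01863498  1.51499811]
```

View pics/c1.png

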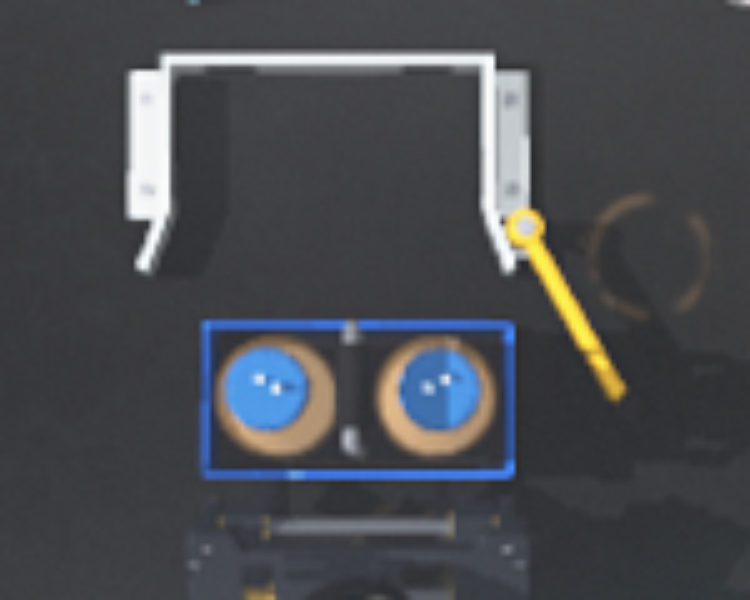

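The carrier is now square to the bay, with its rim at cols 203–514 and rows 322–477 of the crop. The fingers rest on its front face. Next I'll push it diagonally.

>>> carry_out:
  xyz:
    - [0.35,-0.11,0.2]
    - [0.7,-0.22,0.4]
    - [1.04,-0.33,0.6]
    - [1.39,-0.44,0.8]
    - [1.73,-0.55,1.0]
  angular:
    - [0,0,0]
    - [0,0,0]
    - [0,0,0]
    - [0,0,0]
    - [0,0,0]

```text
clock: 3.2
tcp_pos: [464.3, -18.2, 26.6]
ee_rot: [[0.866, 0.009, 0.499], [0.006, -1.0, 0.008], [0.499, -0.004, -0.866]]
ft_force: [-7.2, -1.1, 5.3]
opening: 88.1
grip_force: 3.5
```

>>> carry_out:
  xyz:
    - [0.35,-0.11,0.2]
    - [0.7,-0.22,0.4]
    - [1.04,-0.33,0.6]
    - [1.39,-0.44,0.8]
    - [1.73,-0.55,1.0]
  angular:
    - [0,0,0]
    - [0,0,0]
    - [0,0,0]
    - [0,0,0]
    - [0,0,0]

```text
clock: 3.7
tcp_pos: [484.3, -12.5, 26.6]
ee_rot: [[0.866, 0.009, 0.499], [0.006, -1.0, 0.008], [0.499, -0.004, -0.866]]
ft_force: [-7.2, -1.7, 3.5]
opening: 88.2
grip_force: 3.4
```

```bash
python3 - <<'E'
from h import *
carrier();s=bot.read_state();print(s['tcp_pos'],s['ft_force'],s['qpos'])
E
```

```text
carrier [539.4 -11.3] [ 90.3 180.3] yaw 0.45 in bay [-120.4   -7.8]
[484.86136713 -12.44474113  26.69405715] [-5.15996941 -0.62248468  2.92568394] [-21.35595109  28.97463225 121.9757337   85.07076241  10.98533825
 -14.06261368]
```

>>> carry_out:
  xyz:
    - [0.26,-0.08,0.15]
    - [0.52,-0.16,0.3]
    - [0.78,-0.24,0.45]
    - [1.04,-0.32,0.6]
    - [1.3,-0.4,0.75]
  angular:
    - [0,-0.02,0]
    - [0,-0.04,0]
    - [0,-0.06,0]
    - [0,-0.08,0]
    - [0,-0.1,0]

```text
clock: 4.25
tcp_pos: [498.8, -8.4, 26.7]
ee_rot: [[0.913, 0.009, 0.408], [0.007, -1.0, 0.008], [0.409, -0.004, -0.913]]
ft_force: [-8.5, -0.9, 6.0]
opening: 88.0
grip_force: 4.4
```

```bash
python3 - <<'E'
from h import *
carrier();s=bot.read_state();print(s['tcp_pos'],s['ft_force'],s['qpos'])
E
```

```text
carrier [553.9  -8.3] [ 90.5 180.5] yaw 0.45 in bay [-105.9   -4.9]
[499.5803584   -8.43474374  26.86845825] [-4.69320259 -1.39487592  3.35968223] [-18.67813271  28.88872099 115.52902806  32.27322618  14.97380303
  41.04925649]
```

>>> carry_out:
  xyz:
    - [0.37,-0.12,0.16]
    - [0.73,-0.24,0.33]
    - [1.1,-0.36,0.49]
    - [1.46,-0.44,0.65]
    - [1.83,-0.5,0.82]
  angular:
    - [0,0,0]
    - [0,0,0]
    - [0,0,0]
    - [0,0,0]
    - [0,0,0]

```text
clock: 4.8
tcp_pos: [518.7, -3.1, 26.6]
ee_rot: [[0.913, 0.01, 0.409], [0.007, -1.0, 0.008], [0.409, -0.005, -0.913]]
ft_force: [-8.8, -1.4, 6.7]
opening: 87.7
grip_force: 4.3
```

```bash
python3 - <<'E'
from h import *
carrier();s=bot.read_state();print(s['tcp_pos'],s['ft_force'],s['qpos'])
E
```

```text
carrier [572.8  -2.4] [ 93.6 180.5] yaw 0.52 in bay [-86.9   0.8]
[519.32022884  -3.09252354  26.7289245 ] [-5.53083987 -0.25616776  4.04311202] [-17.07172324  29.90194828 112.51282215  27.26192513  16.22177048
  47.60578333]
```

>>> carry_out:
  xyz:
    - [0.37,0,0.16]
    - [0.73,0,0.33]
    - [1.1,0,0.49]
    - [1.46,0,0.65]
    - [1.83,0,0.82]
  angular:
    - [0,0,0]
    - [0,0,0]
    - [0,0,0]
    - [0,0,0]
    - [0,0,0]

```text
clock: 5.35
tcp_pos: [538.4, -2.7, 26.5]
ee_rot: [[0.913, 0.01, 0.408], [0.007, -1.0, 0.009], [0.408, -0.005, -0.913]]
ft_force: [-8.6, -0.5, 6.0]
opening: 88.5
grip_force: 4.3
```

>>> carry_out:
  xyz:
    - [0.37,0,0.16]
    - [0.73,0,0.33]
    - [1.1,0,0.49]
    - [1.46,0,0.65]
    - [1.83,0,0.82]
  angular:
    - [0,0,0]
    - [0,0,0]
    - [0,0,0]
    - [0,0,0]
    - [0,0,0]

```text
clock: 5.85
tcp_pos: [558.4, -2.6, 26.6]
ee_rot: [[0.913, 0.01, 0.408], [0.007, -1.0, 0.008], [0.408, -0.005, -0.913]]
ft_force: [-8.2, -0.1, 6.7]
opening: 88.1
grip_force: 4.2
```

```bash
python3 - <<'E'
from h import *
carrier('c2.png');s=bot.read_state();print(s['tcp_pos'],s['ft_force'],s['qpos'])
E
```

```text
carrier [610.9  -2.1] [ 94.1 180.7] yaw 0.54 in bay [-48.8   0.7]
[559.16261883  -2.72489484  26.69642038] [-5.95422834  0.92849433  4.91970828] [-15.49490223  32.05539422 106.21411403  20.34593718  19.66240912
  56.13368181]
```

View pics/c2.png

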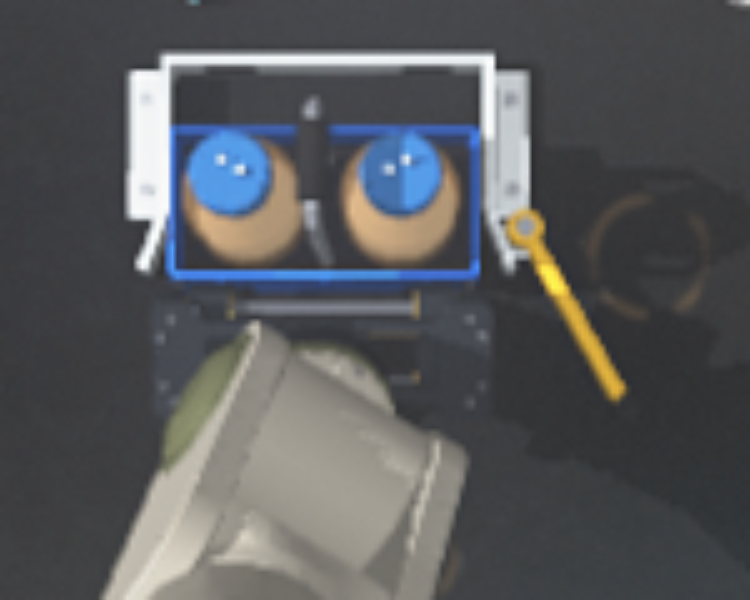

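The carrier is centred between the side rails (tub cols 170–480, rails at 168 and 482), with about 45 mm still to go.

>>> carry_out:
  xyz:
    - [0.37,0,0.16]
    - [0.73,0,0.33]
    - [1.1,0,0.49]
    - [1.46,0,0.65]
    - [1.83,0,0.82]
  angular:
    - [0,0,0]
    - [0,0,0]
    - [0,0,0]
    - [0,0,0]
    - [0,0,0]

```text
clock: 6.4
tcp_pos: [578.5, -2.5, 26.6]
ee_rot: [[0.913, 0.01, 0.407], [0.007, -1.0, 0.008], [0.408, -0.005, -0.913]]
ft_force: [-8.1, -0.1, 5.2]
opening: 87.9
grip_force: 4.0
```

>>> carry_out:
  xyz:
    - [0.37,0,0.16]
    - [0.73,0,0.33]
    - [1.1,0,0.49]
    - [1.37,0,0.61]
    - [1.64,0,0.73]
  angular:
    - [0,0,0]
    - [0,0,0]
    - [0,0,0]
    - [0,0,0]
    - [0,0,0]

```text
clock: 6.9
tcp_pos: [596.5, -2.4, 26.6]
ee_rot: [[0.913, 0.01, 0.407], [0.007, -1.0, 0.008], [0.407, -0.004, -0.913]]
ft_force: [-7.6, -0.5, 4.0]
opening: 88.2
grip_force: 3.8
```

>>> carry_out:
  xyz:
    - [0.09,0,0.04]
    - [0.18,0,0.08]
    - [0.27,0,0.12]
  angular:
    - [0,0,0]
    - [0,0,0]
    - [0,0,0]

```text
clock: 7.2
tcp_pos: [599.3, -2.4, 26.7]
ee_rot: [[0.913, 0.01, 0.407], [0.007, -1.0, 0.008], [0.407, -0.004, -0.913]]
ft_force: [-7.2, -0.6, 4.3]
opening: 87.8
grip_force: 3.7
```

```bash
python3 - <<'E'
from h import *
carrier();s=bot.read_state();print(s['tcp_pos'],s['ft_force'],s['qpos'])
E
```

```text
carrier [650.7  -2.9] [ 97.6 178.8] yaw 0.56 in bay [-9.  -0.5]
[599.48690014  -2.40918065  26.70070601] [-6.40171119  0.70914485  3.40947967] [-14.16375814  34.40243671  99.73320906  15.72192356  23.34781352
  62.12368545]
```

>>> carry_out:
  xyz:
    - [0.09,0,0.04]
    - [0.18,0,0.08]
    - [0.27,0,0.12]
    - [0.36,0,0.16]
  angular:
    - [0,0,0]
    - [0,0,0]
    - [0,0,0]
    - [0,0,0]

```text
clock: 7.65
tcp_pos: [603.3, -2.4, 26.7]
ee_rot: [[0.913, 0.009, 0.407], [0.007, -1.0, 0.008], [0.407, -0.004, -0.913]]
ft_force: [-7.9, -0.7, 4.5]
opening: 87.9
grip_force: 3.7
```

>>> carry_out:
  xyz:
    - [0.09,0,0.04]
    - [0.14,0,0.06]
  angular:
    - [0,0,0]
    - [0,0,0]

```text
clock: 7.85
tcp_pos: [604.2, -2.3, 26.6]
ee_rot: [[0.914, 0.01, 0.406], [0.007, -1.0, 0.008], [0.406, -0.005, -0.914]]
ft_force: [-13.1, -1.5, 8.4]
opening: 88.1
grip_force: 6.4
```

>>> carry_out:
  xyz:
    - [0.05,0,0.02]
    - [0.09,0,0.04]
    - [0.09,0,0.04]
  angular:
    - [0,0,0]
    - [0,0,0]
    - [0,0,0]

```text
clock: 8.15
tcp_pos: [604.4, -2.3, 26.5]
ee_rot: [[0.914, 0.01, 0.405], [0.007, -1.0, 0.008], [0.405, -0.005, -0.914]]
ft_force: [-16.0, -2.0, 10.4]
opening: 88.4
grip_force: 8.2
```

```bash
python3 - <<'E'
from h import *
carrier();s=bot.read_state();print(s['tcp_pos'],s['ft_force'],s['torque'])
E
```

```text
carrier [655.1  -2.8] [ 94.7 178.9] yaw 0.56 in bay [-4.6 -0.5]
[604.4016267   -2.29204021  26.55978828] [-16.88517183  -2.33089697  10.82406585] [-0.2151947   1.77976511 -0.11949296]
```

The force rose to 16 N and motion stopped at TCP x 604.4, so the carrier is home. Now I'll back off, close the fingers and go round behind the bar.

>>> carry_out:
  xyz:
    - [-0.9,0,-0.4]
    - [-2.7,0,-1.2]
    - [-4.5,0,-2.0]
    - [-3.6,0,-4.5]
    - [-2.0,0,-8.0]
  angular:
    - [0,0,0]
    - [0,0,0]
    - [0,0,0]
    - [0,0,0]
    - [0,0,0]
  jaw: 8.8

```text
clock: 8.7
tcp_pos: [554.4, -3.4, 90.7]
ee_rot: [[0.914, 0.008, 0.406], [0.006, -1.0, 0.007], [0.406, -0.005, -0.914]]
ft_force: [0.7, -0.2, 0.6]
opening: 88.2
grip_force: 0.0
```

```bash
cat >> h.py <<'E'
PV=np.array([603.,-121.7])
def pf(q,r=95,z=28):
    q=np.radians(q);m=np.array([np.cos(q),np.sin(q)])
    o=10*abs(m[0])+17.5*abs(m[1])+5
    return np.r_[PV+r*np.array([-np.sin(q),np.cos(q)])-o*m,z].round(1)
E
python3 - <<'E'
from h import *
carrier('c3.png');print(bot.read_state()['tcp_pos'])
p=pf(140);plan([*p[:2],95],tilt=24);plan(p,tilt=24)
E
```

```text
carrier [655.2  -2.8] [ 94.8 178.9] yaw 0.51 in bay [-4.5 -0.5]
[557.66523462  -4.06578748  97.86883985]
[np.float64(560.3), np.float64(-209.8), 95] xyz cm [-0.03 20.58  0.28] rot [-0.    -0.011 -0.002]
[ 560.3 -209.8   28. ] xyz cm [-2.82 20.58  6.37] rot [-0.    -0.011 -0.002]
```

View pics/c3.png

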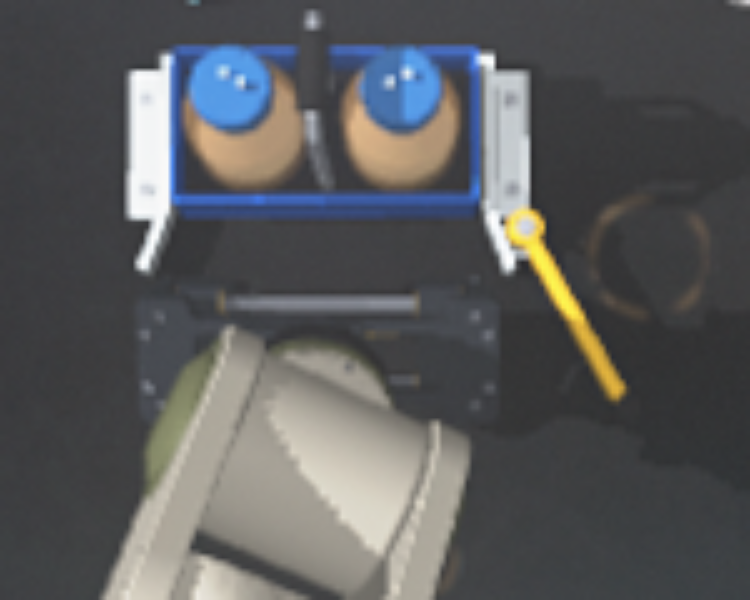

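The carrier is home against the rear rail, with the tub top edge at row 50 over the rail. The bar is unchanged, from (525,228) to (617,393).

>>> carry_out:
  xyz:
    - [0,4.1,0]
    - [0,8.2,0]
    - [0,12.3,0]
    - [0,16.4,0]
    - [0,20.6,0]
  angular:
    - [0,0,0]
    - [0,0,0]
    - [0,0,0]
    - [0,0,0]
    - [0,0,0]
  jaw: 0

```text
clock: 9.25
tcp_pos: [557.7, -211.0, 90.7]
ee_rot: [[0.912, 0.009, 0.41], [0.007, -1.0, 0.007], [0.41, -0.004, -0.912]]
ft_force: [0.7, 0.4, 0.2]
opening: 50.3
grip_force: 0.0
```

>>> carry_out:
  xyz:
    - [-0.9,0,2.1]
    - [-1.9,0,4.2]
    - [-2.8,0,6.1]
    - [-2.8,0,6.1]
  angular:
    - [0,0,0]
    - [0,0,0]
    - [0,0,0]
    - [0,0,0]

```text
clock: 9.65
tcp_pos: [556.5, -208.3, 21.1]
ee_rot: [[0.913, 0.009, 0.407], [0.005, -1.0, 0.01], [0.407, -0.007, -0.913]]
ft_force: [0.2, -0.0, 0.6]
opening: 18.1
grip_force: 0.0
```

```bash
python3 - <<'E'
from h import *
s=bot.read_state();print(s['tcp_pos'],s['opening'],s['qpos'])
for q in range(140,-1,-7): plan(pf(q),tilt=24)
carrier('c4.png')
E
```

```text
[ 556.48756391 -208.32966049   21.09623497] 18.068328757197005 [-38.43019212  35.19256445  99.35947308  31.12806898  30.28401804
  26.13503495]
[ 560.3 -209.8   28. ] xyz cm [ 0.63  0.15 -0.48] rot [-0.006 -0.    -0.004]
[ 550.3 -204.5   28. ] xyz cm [-0.28 -0.39 -0.88] rot [-0.006 -0.    -0.004]
[ 540.9 -197.8   28. ] xyz cm [-1.14 -1.07 -1.25] rot [-0.006 -0.    -0.004]
[ 532.1 -189.8   28. ] xyz cm [-1.94 -1.88 -1.6 ] rot [-0.006 -0.    -0.004]
[ 524.3 -180.4   28. ] xyz cm [-2.64 -2.83 -1.91] rot [-0.006 -0.    -0.004]
[ 517.6 -169.9   28. ] xyz cm [-3.25 -3.88 -2.17] rot [-0.006 -0.    -0.004]
[ 512.2 -158.4   28. ] xyz cm [-3.74 -5.04 -2.38] rot [-0.006 -0.    -0.004]
[ 508.4 -146.    28. ] xyz cm [-4.08 -6.28 -2.52] rot [-0.006 -0.    -0.004]
[ 506.1 -135.1   28. ] xyz cm [-4.28 -7.37 -2.61] rot [-0.006 -0.    -0.004]
[ 505. -124.   28.] xyz cm [-4.38 -8.48 -2.64] rot [-0.006 -0.    -0.004]
[ 505.2 -112.6   28. ] xyz cm [-4.35 -9.62 -2.62] rot [-0.006 -0.    -0.004]
[ 506.9 -101.    28. ] xyz cm [ -4.19 -10.78  -2.54] rot [-0.006 -0.    -0.004]
[510.2 -89.4  28. ] xyz cm [ -3.89 -11.94  -2.4 ] rot [-0.006 -0.    -0.004]
[515.1 -78.1  28. ] xyz cm [ -3.43 -13.06  -2.18] rot [-0.006 -0.    -0.004]
[521.5 -67.3  28. ] xyz cm [ -2.84 -14.14  -1.91] rot [-0.006 -0.    -0.004]
[529.5 -57.2  28. ] xyz cm [ -2.11 -15.14  -1.58] rot [-0.006 -0.    -0.004]
[538.9 -48.2  28. ] xyz cm [ -1.24 -16.03  -1.19] rot [-0.006 -0.    -0.004]
[549.7 -40.4  28. ] xyz cm [ -0.25 -16.8   -0.74] rot [-0.006 -0.    -0.004]
[561.6 -34.1  28. ] xyz cm [  0.84 -17.42  -0.25] rot [-0.006 -0.    -0.004]
[574.5 -29.5  28. ] xyz cm [  2.02 -17.87   0.28] rot [-0.006 -0.    -0.004]
[588.  -26.7  28. ] xyz cm [  3.25 -18.14   0.83] rot [-0.006 -0.    -0.004]
carrier [655.2  -2.8] [ 94.8 178.9] yaw 0.51 in bay [-4.5 -0.5]
```

View pics/c4.png

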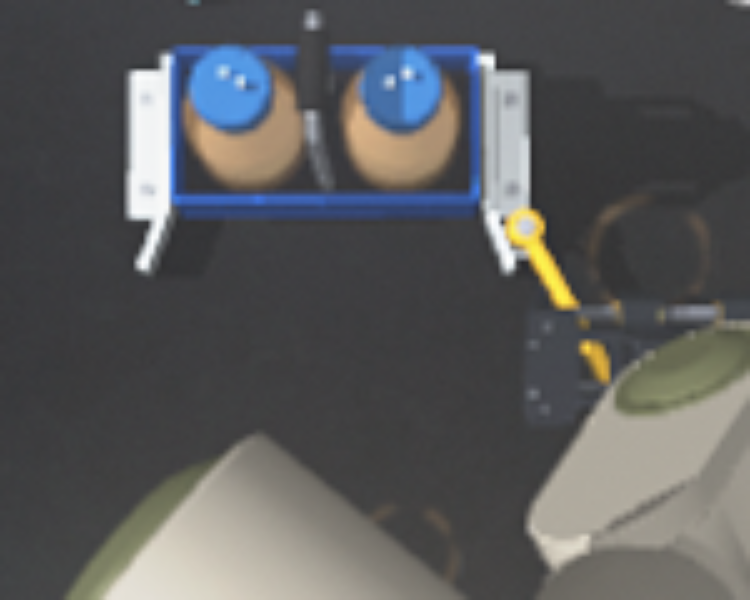

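The fingers are down behind the bar, which passes under the gripper body (visible at (590,355)). I'll sweep it round the arc.

>>> carry_out:
  xyz:
    - [0.3,0,-0.7]
    - [-0.3,-0.4,-0.9]
    - [-1.1,-1.1,-1.25]
    - [-1.9,-1.9,-1.6]
    - [-2.6,-2.8,-1.9]
  angular:
    - [0,0,0]
    - [0,0,0]
    - [0,0,0]
    - [0,0,0]
    - [0,0,0]

```text
clock: 10.2
tcp_pos: [525.9, -180.9, 31.1]
ee_rot: [[0.911, 0.009, 0.412], [0.007, -1.0, 0.007], [0.412, -0.003, -0.911]]
ft_force: [0.6, -0.9, 1.0]
opening: 0.5
grip_force: 0.4
```

```bash
python3 - <<'E'
from h import *
s=bot.read_state();print(s['tcp_pos'],s['opening'],s['ft_force'])
for q in range(105,69,-7): plan(pf(q),tilt=24)
E
```

```text
[ 525.93658549 -180.90189183   31.05325788] 0.5376260266325884 [ 0.57602762 -0.93060815  1.03298628]
[ 517.6 -169.9   28. ] xyz cm [-0.88 -1.11 -0.06] rot [-0.003 -0.006 -0.002]
[ 512.2 -158.4   28. ] xyz cm [-1.36 -2.26 -0.27] rot [-0.003 -0.006 -0.002]
[ 508.4 -146.    28. ] xyz cm [-1.7  -3.51 -0.42] rot [-0.003 -0.006 -0.002]
[ 506.1 -135.1   28. ] xyz cm [-1.9  -4.6  -0.51] rot [-0.003 -0.006 -0.002]
[ 505. -124.   28.] xyz cm [-1.99 -5.71 -0.55] rot [-0.003 -0.006 -0.002]
[ 505.2 -112.6   28. ] xyz cm [-1.97 -6.85 -0.53] rot [-0.003 -0.006 -0.002]
```

>>> carry_out:
  xyz:
    - [-0.9,-1.1,-0.1]
    - [-1.4,-2.3,-0.3]
    - [-1.7,-3.5,-0.4]
    - [-1.9,-4.6,-0.5]
    - [-2.0,-5.7,-0.55]
  angular:
    - [0,0,0]
    - [0,0,0]
    - [0,0,0]
    - [0,0,0]
    - [0,0,0]

```text
clock: 10.7
tcp_pos: [505.3, -123.5, 27.2]
ee_rot: [[0.911, 0.01, 0.411], [0.007, -1.0, 0.008], [0.411, -0.004, -0.912]]
ft_force: [0.7, -1.2, -0.0]
opening: 0.5
grip_force: 0.4
```

```bash
python3 - <<'E'
from h import *
s=bot.read_state();print(s['tcp_pos'],s['ft_force'],s['qpos'][4])
for q in range(70,34,-7): plan(pf(q),tilt=24)
carrier('c5.png')
E
```

```text
[ 505.2923348 -123.4790336   27.1798501] [ 0.74935421 -1.2196911  -0.01095707] 22.14409548066292
[ 505.2 -112.6   28. ] xyz cm [ 0.03 -1.09 -0.07] rot [-0.004 -0.005 -0.002]
[ 506.9 -101.    28. ] xyz cm [ 0.2  -2.25  0.01] rot [-0.004 -0.005 -0.002]
[510.2 -89.4  28. ] xyz cm [ 0.51 -3.4   0.15] rot [-0.004 -0.005 -0.002]
[515.1 -78.1  28. ] xyz cm [ 0.96 -4.53  0.36] rot [-0.004 -0.005 -0.002]
[521.5 -67.3  28. ] xyz cm [ 1.55 -5.6   0.64] rot [-0.004 -0.005 -0.002]
[529.5 -57.2  28. ] xyz cm [ 2.29 -6.6   0.97] rot [-0.004 -0.005 -0.002]
carrier [653.7  -2.8] [ 97.5 178.9] yaw 0.56 in bay [-6.  -0.5]
```

View pics/c5.png

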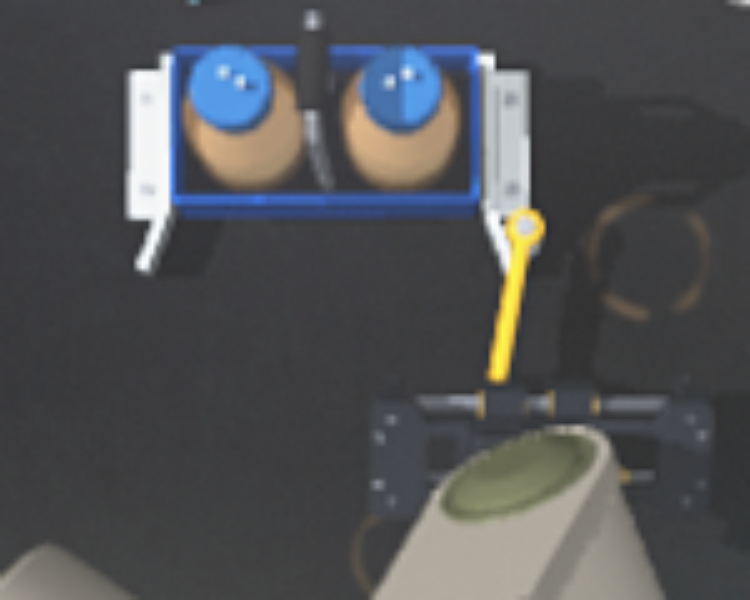

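The bar is swinging as planned and now runs from (525,228) to (498,380), about 78° open. The carrier has not moved.

>>> carry_out:
  xyz:
    - [0,-1.1,0]
    - [0.2,-2.2,0]
    - [0.5,-3.4,0.2]
    - [1.0,-4.5,0.4]
    - [1.6,-5.6,0.65]
  angular:
    - [0,0,0]
    - [0,0,0]
    - [0,0,0]
    - [0,0,0]
    - [0,0,0]

```text
clock: 11.25
tcp_pos: [522.1, -67.3, 27.8]
ee_rot: [[0.912, 0.009, 0.411], [0.007, -1.0, 0.008], [0.411, -0.005, -0.912]]
ft_force: [-0.2, -0.9, 0.0]
opening: 0.3
grip_force: 0.4
```

```bash
python3 - <<'E'
from h import *
s=bot.read_state();print(s['tcp_pos'],s['ft_force'],s['qpos'][4])
for q in range(35,-1,-7): plan(pf(q),tilt=24)
E
```

```text
[522.09797682 -67.34891305  27.75958975] [-0.20474135 -0.94012473  0.0477044 ] 19.640338850455965
[529.5 -57.2  28. ] xyz cm [ 0.69 -1.01  0.29] rot [-0.004 -0.004 -0.002]
[538.9 -48.2  28. ] xyz cm [ 1.55 -1.9   0.68] rot [-0.004 -0.004 -0.002]
[549.7 -40.4  28. ] xyz cm [ 2.54 -2.67  1.13] rot [-0.004 -0.004 -0.002]
[561.6 -34.1  28. ] xyz cm [ 3.63 -3.29  1.63] rot [-0.004 -0.004 -0.002]
[574.5 -29.5  28. ] xyz cm [ 4.81 -3.74  2.16] rot [-0.004 -0.004 -0.002]
[588.  -26.7  28. ] xyz cm [ 6.05 -4.    2.72] rot [-0.004 -0.004 -0.002]
```

>>> carry_out:
  xyz:
    - [0.7,-1.0,0.3]
    - [1.55,-1.9,0.7]
    - [2.5,-2.7,1.1]
    - [3.6,-3.3,1.6]
    - [4.8,-3.7,2.15]
  angular:
    - [0,0,0]
    - [0,0,0]
    - [0,0,0]
    - [0,0,0]
    - [0,0,0]

```text
clock: 11.75
tcp_pos: [574.3, -29.6, 27.9]
ee_rot: [[0.912, 0.01, 0.41], [0.007, -1.0, 0.009], [0.41, -0.005, -0.912]]
ft_force: [-0.5, -1.3, -0.7]
opening: 0.8
grip_force: 0.4
```

>>> carry_out:
  xyz:
    - [0.27,0,0.12]
    - [0.55,0,0.24]
    - [0.82,0,0.37]
    - [1.0,0,0.45]
    - [1.0,0,0.45]
  angular:
    - [0,0,0]
    - [0,0,0]
    - [0,0,0]
    - [0,0,0]
    - [0,0,0]

```text
clock: 12.25
tcp_pos: [585.1, -30.7, 28.1]
ee_rot: [[0.912, 0.009, 0.411], [0.007, -1.0, 0.008], [0.411, -0.005, -0.912]]
ft_force: [-0.3, -1.0, 0.7]
opening: 0.2
grip_force: 0.2
```

>>> carry_out:
  xyz:
    - [0.09,0,0.04]
    - [0.18,0,0.08]
    - [0.27,0,0.12]
    - [0.36,0,0.16]
    - [0.36,0,0.16]
  angular:
    - [0,0,0]
    - [0,0,0]
    - [0,0,0]
    - [0,0,0]
    - [0,0,0]

```text
clock: 12.75
tcp_pos: [587.7, -30.2, 27.5]
ee_rot: [[0.913, 0.01, 0.408], [0.007, -1.0, 0.009], [0.408, -0.006, -0.913]]
ft_force: [-7.7, -2.2, 1.7]
opening: 0.3
grip_force: 3.2
```

>>> carry_out:
  xyz:
    - [0.09,0,0.04]
    - [0.18,0,0.08]
    - [0.27,0,0.12]
    - [0.27,0,0.12]
  angular:
    - [0,0,0]
    - [0,0,0]
    - [0,0,0]
    - [0,0,0]

```text
clock: 13.15
tcp_pos: [588.6, -29.8, 26.6]
ee_rot: [[0.915, 0.01, 0.404], [0.007, -1.0, 0.011], [0.404, -0.007, -0.915]]
ft_force: [-16.6, -3.0, 4.2]
opening: 0.6
grip_force: 7.0
```

The force is rising with hardly any motion, so the bar is at its stop. I'll back off and check.

>>> carry_out:
  xyz:
    - [-1.8,0,-0.8]
    - [-4.5,0,-2.0]
    - [-8,0,-3.6]
    - [-11,0,-6]
    - [-12,0,-10]
  angular:
    - [0,0,0]
    - [0,0,0]
    - [0,0,0]
    - [0,0,0]
    - [0,0,0]

```text
clock: 13.65
tcp_pos: [439.0, -31.4, 68.7]
ee_rot: [[0.913, 0.01, 0.407], [0.006, -1.0, 0.011], [0.407, -0.007, -0.913]]
ft_force: [0.7, 0.8, 0.2]
opening: 0.6
grip_force: 0.0
```

```bash
python3 - <<'E'
from h import *
carrier('c6.png');s=bot.read_state();print(s['tcp_pos'],s['ft_force'],s['clock'],s['qpos'])
im,_=camera('top');hsv=cv2.cvtColor(im,cv2.COLOR_RGB2HSV);H,S,V=[hsv[...,i].astype(int) for i in range(3)]
roi=np.zeros(H.shape,bool);roi[135:245,255:375]=1
c=big(roi&(abs(H-24)<8)&(S>150)&(V>100));P=ray(c,51).astype(np.float32)
v=cv2.fitLine(P,cv2.DIST_L2,0,.01,.01).ravel();v*=np.sign(v[1]);print('bar q deg',np.degrees(np.arctan2(-v[0],v[1]))-BY,P.min(0),P.max(0))
E
```

```text
carrier [655.2  -2.8] [ 94.8 178.9] yaw 0.51 in bay [-4.5 -0.5]
[437.41117053 -31.29154846  73.18448546] [-1.31784338  2.11507647  2.4140068 ] 13.7 [-26.10533581  18.87118372 121.99275695  32.66825579  20.31852361
  34.49001712]
bar q deg -0.1856063 [ 593.5565  -131.63281] [611.61566   -7.069252]
```

View pics/c6.png

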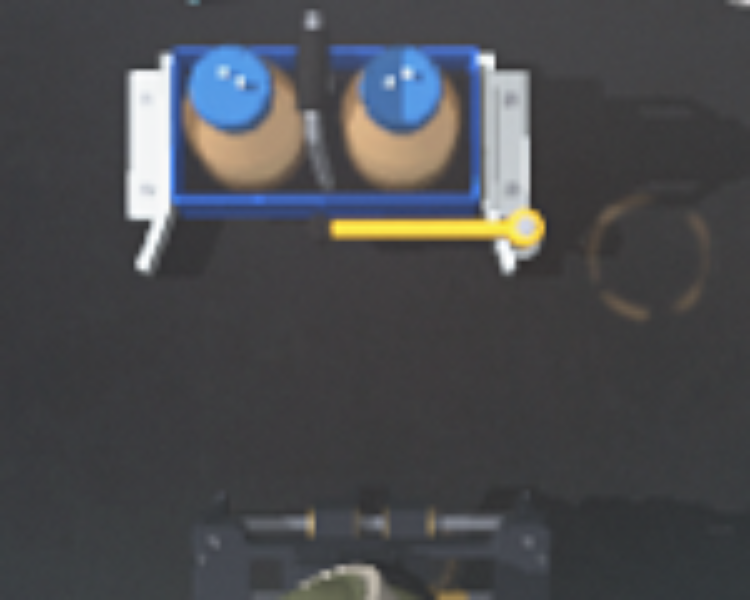

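The bar is closed, running from (525,228) to (330,229) in front of the tub, with a measured angle of about 0°. The carrier is home and the arm is clear. I'll let it settle, then hand in.

>>> carry_out:
  xyz:
    - [0,0,0]
    - [0,0,0]
    - [0,0,0]
  angular:
    - [0,0,0]
    - [0,0,0]
    - [0,0,0]

```text
clock: 14.05
tcp_pos: [442.2, -32.1, 69.4]
ee_rot: [[0.912, 0.01, 0.41], [0.007, -1.0, 0.009], [0.41, -0.005, -0.912]]
ft_force: [1.3, -0.8, -0.1]
opening: 0.6
grip_force: 0.0
```

```bash
python3 -c "
from cell import bot
print(bot.read_state()['ft_force']);print(bot.close_job())"
```

```text
[ 1.2646821  -0.75864412 -0.08819897]
the job is handed in; nothing more can be done
None
```

I pushed the carrier home against the rear rail and closed the swing bar to its stop in front of it, with the arm clear afterwards; the job was handed in at about 14 s, and no verdict came back.

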